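# Stack the tote of latches on the tote of ball corners

### The arm

A 6-joint arm with a two-finger parallel gripper is mounted at the origin on the work surface. World frame = base frame: x ahead of the robot, y to its left, z up, the work surface at z = 0. Lengths are in m, angles in degrees, forces in N, time in s.
With the tool pointing down it reaches from about 0.35 to 0.925 m from the base axis. Payload 6.4 kg.
Tool frame: the origin (TCP) lies on the mounting face of the last link; the fingertips stand 173 mm ahead of it and the grasp point (between the pads) lies 155 mm ahead of it; z points along the fingers, y is the line along which they close (so a half turn about z gives the same grasp; the last joint's range is limited). The gripper opens to 85 mm and grips with 20 to 120 N. Pads are 22 mm wide; open, the fingers measure 114 mm over their backs; the gripper's body (76 mm by 85 mm) begins 54 mm behind the grasp point. The pads swing forward as they close: fully open they stand 13 mm farther back than shut.
Start: joints at [65.426, 14.043, 89.255, -0, 76.702, -9.975], TCP at [0.164, 0.629, 0.405] pointing down, gripper open.
Joint ranges: [-179.41, 179.41], [-58.25, 129.5], [7.25, 145.43], [-54.29, 234.29], [11.92, 165.04], [-157.13, 157.13]. Speed limits (degrees/s): [147.25, 147.25, 180, 180, 180, 180].

### API

Orientations are given as a 3x3 rotation matrix whose columns are the frame's x, y, z axes.
In Python, from station import arm, eoat, viewer, current_time_s, current_joints, current_joint_vel, current_joint_efforts, current_tcp_pos, current_tool_rot, current_wrist_force, current_ft_torque, current_grip_width, current_grip_force gives the robot as it stands. Calls block until the motion is done:
- arm.goto(position, orientation): joint-space move of the TCP to a pose.
- arm.servo_line(position, rotation=None, v=0.15): straight line of the TCP; rotation=None keeps the orientation; v is the mean speed in m/s.
- arm.goto_joints(angles): joint-space move.
- eoat.gripper_to(opening, effort=None): opening from 0.0 (shut) to 1.0 (fully open); effort is the grip in N (None keeps the last); returns when the fingers have stopped.
- arm.hold(seconds).
- arm.solve_ik(position, orientation): joint angles nearest the present ones, or None.
- viewer.snapshot(name): name is "scene" or "top" or "wrist"; returns a dict with "color" (480x640x3 uint8, red, green, blue), "K" (3x3 intrinsics, pixels), "camera_from_world" (4x4, takes a point from world to camera coordinates). Camera axes: x right, y up, looking along -z (the intrinsics and any distortion apply to the point x, -y, -z); pixel columns grow to the right and rows downward; lengths in m; the calibration is good to about 2 mm. A picture is of the moment at which its call begins. There is no depth.
A pose or a line that the arm cannot do raises arm.Unreachable and nothing moves.
- arm.close_job(): hands the job in; it is judged then, once.
Readings, each from a call of its own:
- current_time_s(): time.
- current_joints(): joint angles.
- current_joint_vel(): joint speeds.
- current_joint_efforts(): joint torques, N m.
- current_tcp_pos(): TCP position.
- current_tool_rot(): TCP orientation.
- current_wrist_force(): force on the tool from outside, world axes, zero at the start.
- current_ft_torque(): the same for the moment, N m.
- current_grip_width(): opening from 0.0 (shut) to 1.0 (fully open).
- current_grip_force(): force on a finger pad.
Only numpy, scipy, OpenCV 4.12 (cv2) and the standard library are available. Lean on these libraries where they do the work, as an engineer would, in place of code of your own. Each camera call takes 0.05 s, during which the arm holds its last target. There are 200 camera calls.

### The job

Stack the small tote that holds the two latches on top of the tote that holds the ball corners: lift it, carry it level and give it half a turn so that it stacks instead of nesting, and set it down gently, feeling its feet into the saddles until all four are fully home and it sits level, then let go. Do not knock or press hard on the lower tote, keep it where it stands, spill nothing, and leave the empty tote and the other things on the bench alone.

Things in the scene. Friction and masses are not known exactly. Their poses are not given: they have to be found in the camera images.
- latch_tote: Grey stack-nest tote to move, with 2 latches in it; 210 (x) x 140 (y) x 100 mm, 0.35-0.5 kg in all. Origin: centre of underside at foot level, at height 0 on the bench. All 3 totes are alike. Rim band, upright, 68-100 mm up, 9 mm thick (outer faces x +-105, y +-70): grip it across a long side; below it the inside steps in 4 mm and tapers. Floor top 10 mm up. White card on the +x end.
- corner_tote: Tote to stack on, same make and axes, holds 3 ball corners (40 mm high), 0.6 kg in all, loose on a stack of plywood panels (10-40 mm thick, differs). Same way round as it, the other nests in it (origin 32 mm higher); half a turn round (card ends opposite) its feet stand in this tote's saddles, origin 64 mm above this one's. Feet caught on saddle rims: up to 70. Never push on it with over 18 N.
- empty_tote: Third tote of the same make, empty, on another stack of panels; leave it. Origin: centre of underside. (All totes: underside outline 171 x 101 mm, walls taper outward to the rim band; a tote held by one side may sag a degree or so.)
- foot1 (a point): Underside centre of a foot of latch_tote, at (-56, -42.4, 0) mm in its frame; goes in saddle1. Foot 16 mm (x) x 7 mm (y), 7 mm high.
- foot2 (a point): Underside centre of a foot of latch_tote, at (-56, 42.4, 0) mm in its frame; goes in saddle2. Foot 16 mm (x) x 7 mm (y), 7 mm high.
- foot3 (a point): Underside centre of a foot of latch_tote, at (26, -42.4, 0) mm in its frame; goes in saddle3. Foot 16 mm (x) x 7 mm (y), 7 mm high.
- foot4 (a point): Underside centre of a foot of latch_tote, at (26, 42.4, 0) mm in its frame; goes in saddle4. Foot 16 mm (x) x 7 mm (y), 7 mm high.
- saddle1 (a point): Floor of a saddle in corner_tote, at (56, 42.4, 64) mm in its frame, where foot1 stands. Saddle: pocket 6 mm deep in the top of a post inside the long wall (top 30 mm below the tote's rim), 18.5 mm long (x) between two 6 mm teeth, a 4 mm lip on the side of the tote's middle; the foot has about 1.2 mm play each way in x and y.
- saddle2 (a point): Floor of a saddle in corner_tote, at (56, -42.4, 64) mm in its frame, where foot2 stands. Saddle: pocket 6 mm deep in the top of a post inside the long wall (top 30 mm below the tote's rim), 18.5 mm long (x) between two 6 mm teeth, a 4 mm lip on the side of the tote's middle; the foot has about 1.2 mm play each way in x and y.
- saddle3 (a point): Floor of a saddle in corner_tote, at (-26, 42.4, 64) mm in its frame, where foot3 stands. Saddle: pocket 6 mm deep in the top of a post inside the long wall (top 30 mm below the tote's rim), 18.5 mm long (x) between two 6 mm teeth, a 4 mm lip on the side of the tote's middle; the foot has about 1.2 mm play each way in x and y.
- saddle4 (a point): Floor of a saddle in corner_tote, at (-26, -42.4, 64) mm in its frame, where foot4 stands. Saddle: pocket 6 mm deep in the top of a post inside the long wall (top 30 mm below the tote's rim), 18.5 mm long (x) between two 6 mm teeth, a 4 mm lip on the side of the tote's middle; the foot has about 1.2 mm play each way in x and y.
- latch1: Loose steel butterfly latch in latch_tote, a plate 60 x 36 mm with a wing, 20 mm high, 70 g; lies on the tote's floor. Origin at the centre of its underside.
- latch2: Loose steel butterfly latch in latch_tote, a plate 60 x 36 mm with a wing, 20 mm high, 70 g; lies on the tote's floor. Origin at the centre of its underside.
- corner1: Loose steel ball corner in corner_tote, 45 x 45 x 40 mm, 110 g. Origin at the centre of its underside.
- corner2: Loose steel ball corner in corner_tote, 45 x 45 x 40 mm, 110 g. Origin at the centre of its underside.
- corner3: Loose steel ball corner in corner_tote, 45 x 45 x 40 mm, 110 g. Origin at the centre of its underside.
- riveter: Hand riveter lying on the bench, about 220 x 60 mm, 30 mm high. Bystander; origin on its underside (tools: at its middle).
- rivet_pot: Steel pot, 56 mm across, 50 mm high. Bystander; origin on its underside (tools: at its middle).
- tape_measure: Round tape measure, 68 mm across, 32 mm high. Bystander; origin on its underside (tools: at its middle).
- handle_dish: Case handle in a steel dish, 120 x 90 mm, 30 mm high. Bystander; origin on its underside (tools: at its middle).
Things that resemble listed ones, but are neither listed nor needed, are in the scene too. What is shaped like the latch1 but pink is not meant.

How it is judged:
By the outcome, as a careful person would: the job done as asked, in the order asked, and still so for the second after the job is handed in, with the robot touching nothing.
It also fails if it takes over 64 s, if anything falls off the work surface, if the arm or the gripper's body presses on something with over 40 N, if the wrist force passes 120 N, or if a joint passes its speed limit or range.

## Working session

There is one attempt and no reset: what is moved stays moved. The work goes in short steps, each a Python script; the robot and the scene stay as the last script left them, time stands still between calls to the robot, and variables do not carry over. Pictures are saved under pics/ and viewed, at most 10 in all, crops included, and the job is handed in when it is done.

```bash
ls; mkdir -p pics; python3 - <<'E'
from station import *
import cv2,numpy as np
for n in ("top","scene"):
    s=viewer.snapshot(n); cv2.imwrite(f"pics/{n}0.png",s["color"][:,:,::-1]); print(n,s["K"].tolist(),np.round(s["camera_from_world"],4).tolist(),[k for k in s])
print(current_time_s(),current_tool_rot())
E
```

```text
pics
top [[500.39698691522335, 0.0, 316.0582113393479], [0.0, 500.39698691522335, 242.39104901406773], [0.0, 0.0, 1.0]] [[0.0137, -0.9999, 0.0071, -0.0425], [0.9837, 0.0148, 0.1794, -0.5132], [-0.1795, 0.0046, 0.9837, -1.0653], [0.0, 0.0, 0.0, 1.0]] ['color', 'K', 'camera_from_world']
scene [[464.1504476144612, 0.0, 317.72249117742444], [0.0, 464.1504476144612, 236.11904935188974], [0.0, 0.0, 1.0]] [[0.6593, 0.7518, -0.0062, -0.3236], [-0.6205, 0.5487, 0.5602, 0.2626], [0.4246, -0.3655, 0.8283, -1.2553], [0.0, 0.0, 0.0, 1.0]] ['color', 'K', 'camera_from_world']
0.1 [[-9.67716011e-01  2.52042076e-01 -7.17257914e-04]
 [ 2.52042945e-01  9.67714630e-01 -1.65790956e-03]
 [ 2.76238009e-04 -1.78516542e-03 -9.99998368e-01]]
```

View pics/top0.png

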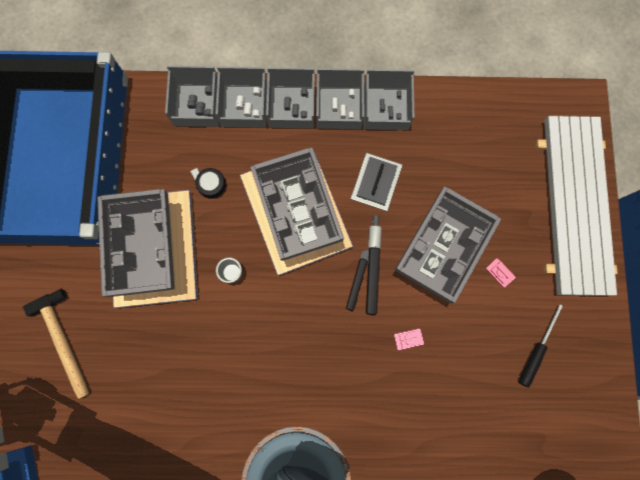

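View pics/scene0.png

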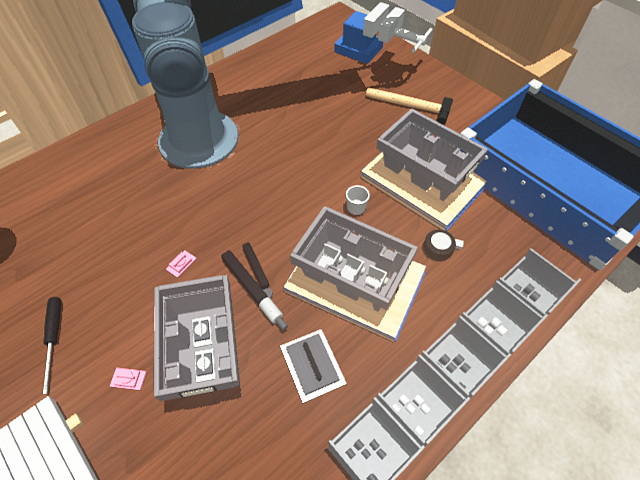

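The top view shows three totes. The one at (448,245) holds two grey latches, so it is latch_tote. The one at (297,210) holds three ball corners, so it is corner_tote. The one at (137,243) is empty. The pink latches at (500,272) and (409,339) are not meant. In the scene view the card of latch_tote is at (197,392), on the end away from the robot. I'll enlarge a crop to confirm and to read the corners.

```bash
python3 - <<'E'
import cv2,numpy as np
t=cv2.imread("pics/top0.png");s=cv2.imread("pics/scene0.png")
a=cv2.resize(t[140:310,235:505],None,fx=2.9,fy=2.9,interpolation=cv2.INTER_CUBIC);cv2.imwrite("pics/crop1.png",a)
b=cv2.resize(s[195:410,145:435],None,fx=2.7,fy=2.7,interpolation=cv2.INTER_CUBIC);cv2.imwrite("pics/crop2.png",b)
E
```

```text
(no output)
```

View pics/crop1.png

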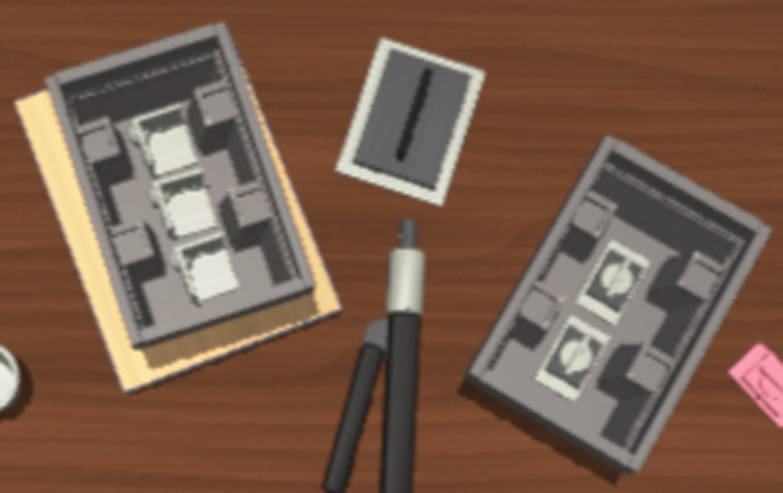

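View pics/crop2.png

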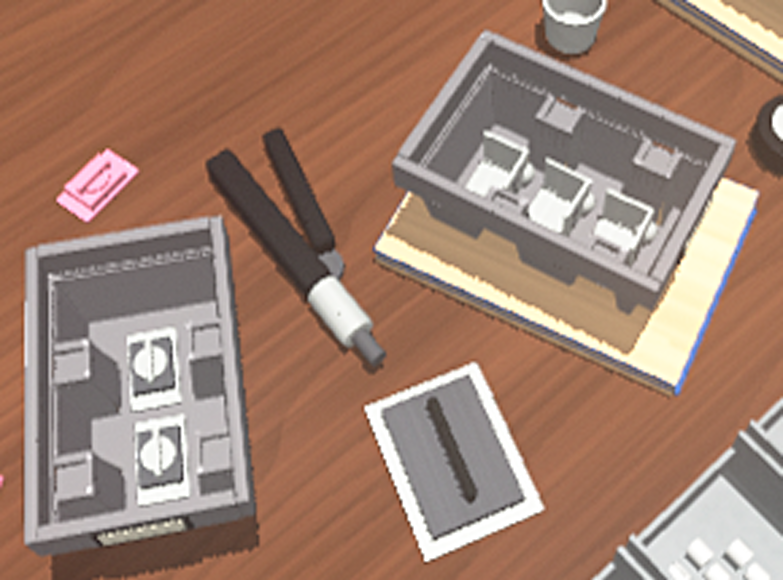

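The crops confirm it. latch_tote is at top crop (618,303), with two grey latches and its card on the far end. corner_tote is at (180,185), with three corners. The posts of both sit toward the far end, so both +x ends point away from the robot and the half turn is needed. Next I fit rim poses from both cameras.

```bash
cat > fit.py <<'E'
import numpy as np,cv2
from scipy.optimize import least_squares
from scipy.ndimage import map_coordinates
def proj(s,P):
    M=np.array(s["camera_from_world"]);q=P@M[:3,:3].T+M[:3,3];K=np.array(s["K"])
    return np.c_[K[0,2]+K[0,0]*q[:,0]/-q[:,2],K[1,2]+K[1,1]*q[:,1]/q[:,2]]
def Rz(a): c,s=np.cos(a),np.sin(a);return np.array([[c,-s,0],[s,c,0],[0,0,1.]])
def place(p,P):  # p=x,y,z,yaw,roll,pitch
    r=Rz(p[3])@cv2.Rodrigues(np.array([p[4],0,0]))[0]@cv2.Rodrigues(np.array([0,p[5],0]))[0]
    return P@r.T+p[:3]
def rim(hx,hy,n=40):
    t=np.linspace(-.93,.93,n);o=np.ones(n);z=np.full(n,.1)
    P=np.concatenate([np.c_[hx*o,hy*t,z],np.c_[-hx*o,hy*t,z],np.c_[hx*t,hy*o,z],np.c_[hx*t,-hy*o,z]])
    T=np.repeat([[0,1,0],[0,1,0],[1,0,0],[1,0,0]],n,0)
    return P,T.astype(float)
PO,TO=rim(.105,.070);PI,TI=rim(.096,.061)
PTS=np.r_[PO,PI];TAN=np.r_[TO,TI]
def fit(views,p0,free,win=(6,4,2.5,2,2),pts=PTS,tan=TAN,sgn=None):
    """views: snapshots; p0 initial 6-vector; free: indices to fit; edges re-found along normals"""
    p=np.array(p0,float);G=[]
    for s in views: G.append(cv2.GaussianBlur(cv2.cvtColor(s["color"],cv2.COLOR_RGB2GRAY).astype(float),(0,0),.8))
    for w in win:
        obs=[]
        for s,g in zip(views,G):
            a=proj(s,place(p,pts));b=proj(s,place(p,pts+.002*tan));t=b-a;t/=np.linalg.norm(t,axis=1)[:,None]
            n=np.c_[-t[:,1],t[:,0]];d=np.arange(-w,w+.01,.25)
            q=a[:,None]+d[None,:,None]*n[:,None]
            v=map_coordinates(g,[q[...,1],q[...,0]],order=1,mode='nearest')
            gr=np.abs(np.gradient(v,.25,axis=1));k=gr.argmax(1);m=gr.max(1)
            ok=(m>6)&(k>0)&(k<len(d)-1)&(a.min(1)>5)&(a[:,0]<635)&(a[:,1]<475)
            obs.append((s,n,a+d[k][:,None]*n,ok,np.sqrt(np.minimum(m,30)/30)))
        def res(x):
            pp=p.copy();pp[free]=x;P=place(pp,pts)
            return np.concatenate([(((proj(s,P)-o)*n).sum(1)*wt)[ok] for s,n,o,ok,wt in obs])
        r=least_squares(res,p[free],loss='soft_l1',f_scale=.5,x_scale=[[.01,.01,.01,.1,.1,.1][i] for i in free]);p[free]=r.x
    return p,np.sqrt(np.mean(res(p[free])**2)),np.median(np.abs(res(p[free]))),len(r.fun)
def corners(views,pix,free,p0):
    C=np.array([[.105,.07,.1],[.105,-.07,.1],[-.105,-.07,.1],[-.105,.07,.1]])
    def res(x):
        p=np.array(p0,float);p[free]=x;return np.concatenate([(proj(s,place(p,C))-np.array(q)).ravel() for s,q in zip(views,pix)])
    r=least_squares(res,np.array(p0,float)[free]);p=np.array(p0,float);p[free]=r.x
    return p,np.abs(r.fun).max()
E
python3 - <<'E'
from station import *
from fit import *
v=[viewer.snapshot("top"),viewer.snapshot("scene")]
t=lambda a:np.array(a)/2.9+(235,140); s=lambda a:np.array(a)/2.7+(145,195)
cp,e=corners(v,[t([(48,78),(224,24),(314,290),(138,346)])[[0,1,2,3]],s([(733,143),(660,285),(395,160),(485,33)])],[0,1,2,3],[.6,0,.03,.3,0,0]);print(cp,e)
lp,e=corners(v,[t([(608,137),(770,230),(632,466),(466,375)]),s([(250,508),(30,545),(27,250),(222,218)])],[0,1,3],[.55,-.3,0,-.5,0,0]);print(lp,e)
np.save("c0.npy",cp);np.save("l0.npy",lp)
for name,p,f in(("c",cp,[0,1,2,3]),("l",lp,[0,1,3])):
    for V in(v,v[:1],v[1:]): print(name,*fit(V,p,f if len(V)>1 else [0,1,3]))
    q=fit(v,p,f)[0]
    np.save(name+"1.npy",q)
    for i,im in enumerate(v):
        im["color"]=np.ascontiguousarray(im["color"])
        im.setdefault("d",cv2.resize(im["color"],None,fx=2.7,fy=2.7,interpolation=cv2.INTER_CUBIC))
        for x in proj(im,place(q,PTS)): cv2.circle(im["d"],tuple(int(k) for k in (x+.5)*2.7),1,(255,0,0),-1)
cv2.imwrite("pics/ov_top.png",v[0]["d"][370:840,630:1360,::-1])
for i,(x,y) in enumerate([(0.52,0)]):pass
E
```

```text
[0.58633404 0.00941452 0.01803379 0.3390031  0.         0.        ] 3.2863980824366763
[ 0.51002687 -0.31580519  0.         -0.5329271   0.          0.        ] 3.03457985031406
c [0.58713944 0.00891522 0.02205691 0.33565923 0.         0.        ] 0.48198374770726554 0.3537276333798382 567
c [0.5890313  0.00411045 0.01803379 0.37750816 0.         0.        ] 0.7289157544613404 0.5281696940344767 258
c [0.58613576 0.01180358 0.01803379 0.33864542 0.         0.        ] 0.6971951041157873 0.29853423831242387 300
l [ 0.50824328 -0.31631322  0.         -0.52895464  0.          0.        ] 0.45954249260053803 0.2650439659079473 604
l [ 0.50708337 -0.31691977  0.         -0.52870215  0.          0.        ] 0.2447430965032706 0.20239266729499494 282
l [ 0.50891532 -0.3160883   0.         -0.52848479  0.          0.        ] 0.35499524371873453 0.2481866369500509 316
```

View pics/ov_top.png

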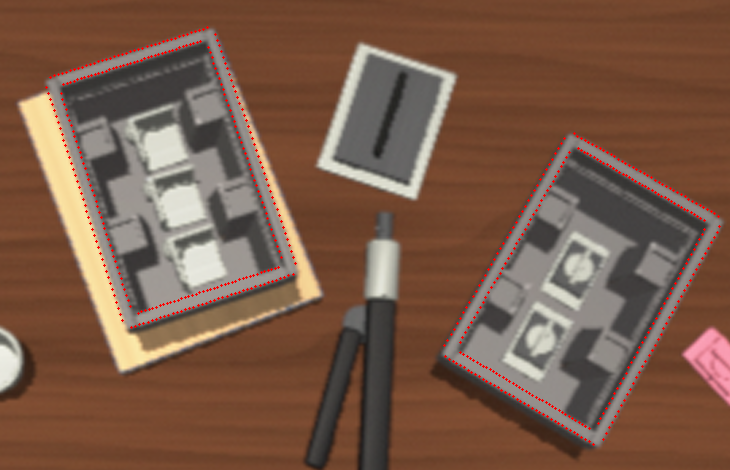

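The rim overlay sits on both totes to about 1–2 mm. Now I plan the grasp side and wrist angle by IK.

```bash
cat > plan.py <<'E'
from fit import *
GX,GZ=.002,.090
def tool(a): c,s=np.cos(a),np.sin(a);return np.array([[c,s,0],[s,-c,0],[0,0,-1.]])
def tcp(p,side,flip,dz=0,gx=GX):
    """TCP pose gripping the long side (side=+-1) of a level tote at p"""
    g=place(p,np.array([[gx,side*.0655,GZ]]))[0]
    return g+[0,0,.155+dz],tool(p[3]+flip*np.pi)
E
python3 - <<'E'
from station import *
from plan import *
l=np.load("l1.npy");c=np.load("c1.npy");d=c.copy();d[2]+=.064;d[3]+=np.pi
print("panel",c[2])
for side in(1,-1):
  for flip in(0,1):
    a=[arm.solve_ik(*tcp(q,side,flip,dz)) for q,dz in((l,0),(l,.18),(d,.1),(d,0))]
    print(side,flip,[None if x is None else np.round(x).tolist() for x in a], [np.round(tcp(q,side,flip)[0],3).tolist() for q in(l,d)])
s=viewer.snapshot("wrist");M=s["camera_from_world"];C=-M[:3,:3].T@M[:3,3]
R=current_tool_rot();print("cam in tool",R.T@(C-current_tcp_pos()),R.T@M[:3,:3].T,s["K"][0,0])
E
```

```text
panel 0.02205690979862426
1 0 [[-36.0, 19.0, 102.0, -0.0, 60.0, 84.0], [-36.0, 7.0, 95.0, -0.0, 78.0, 84.0], [-16.0, 7.0, 94.0, -0.0, 79.0, -125.0], [-16.0, 13.0, 99.0, -0.0, 68.0, -125.0]] [[0.543, -0.261, 0.245], [0.607, -0.054, 0.331]]
1 1 [[-36.0, 19.0, 102.0, -0.0, 60.0, -96.0], [-36.0, 7.0, 95.0, -0.0, 78.0, -96.0], [-16.0, 7.0, 94.0, -0.0, 79.0, 55.0], [-16.0, 13.0, 99.0, -0.0, 68.0, 55.0]] [[0.543, -0.261, 0.245], [0.607, -0.054, 0.331]]
-1 0 [[-49.0, 19.0, 101.0, -0.0, 60.0, 72.0], [-49.0, 7.0, 95.0, -0.0, 78.0, 72.0], [-4.0, 2.0, 100.0, -0.0, 78.0, -114.0], [-4.0, 8.0, 105.0, -0.0, 68.0, -114.0]] [[0.477, -0.374, 0.245], [0.564, 0.07, 0.331]]
-1 1 [[-49.0, 19.0, 101.0, -0.0, 60.0, -108.0], [-49.0, 7.0, 95.0, -0.0, 78.0, -108.0], [-4.0, 2.0, 100.0, -0.0, 78.0, 66.0], [-4.0, 8.0, 105.0, -0.0, 68.0, 66.0]] [[0.477, -0.374, 0.245], [0.564, 0.07, 0.331]]
cam in tool [0.07260123 0.00124754 0.03139472] [[-6.70110668e-04  9.58401274e-01  2.85423455e-01]
 [ 9.99998567e-01  1.98563910e-04  1.68103145e-03]
 [ 1.55442789e-03  2.85424172e-01 -9.58400034e-01]] 425.4251824629959
```

```bash
cat > wv.py <<'E'
from station import *
from plan import *
import pickle
def look(p,flip,free,h=.36,extra=()):
    pos=place(p,np.array([[0,0,.1]]))[0]+[0,0,h]
    arm.goto(pos,tool(p[3]+flip*np.pi)); arm.hold(.3)
    return viewer.snapshot("wrist")
E
python3 - <<'E'
from wv import *
c=np.load("c1.npy");l=np.load("l1.npy");S=[]
for p,n,fl in((c,"c",(0,1)),(l,"l",(0,1))):
    V=[look(p,f,0) for f in fl];S.append(V)
    for W in V:
        print(n,*fit([W],p,[0,1,2,3] if n=="c" else [0,1,3]), current_time_s())
    q=fit(V,p,[0,1,2,3]);print(n,"both",*q);np.save(n+"2.npy",q[0])
pickle.dump(S,open("S.pkl","wb"))
im=np.hstack([np.ascontiguousarray(S[0][0]["color"]),np.ascontiguousarray(S[1][1]["color"])])
for k,(s,n) in enumerate(((S[0][0],"c"),(S[1][1],"l"))):
    for x in proj(s,place(np.load(n+"2.npy"),PTS)): cv2.circle(im,(int(x[0]+.5)+640*k,int(x[1]+.5)),1,(255,0,0),-1)
cv2.imwrite("pics/w1.png",cv2.resize(im,(800,300))[:,:,::-1])
E
```

```text
c [0.58803047 0.00901853 0.02226762 0.33648747 0.         0.        ] 0.5286251550039794 0.23648472490832648 271 6.2667
c [0.58800358 0.00900895 0.02142176 0.33432394 0.         0.        ] 0.4569182498220246 0.23578413913448787 296 6.2667
c both [0.58794124 0.00899361 0.02173395 0.33556186 0.         0.        ] 0.5027114202160653 0.2825460061112307 566
l [ 0.50909456 -0.31653718  0.         -0.5291744   0.          0.        ] 0.4723877202191113 0.26285890665410505 276 12.5
l [ 0.50910098 -0.31660435  0.         -0.52900669  0.          0.        ] 0.43026178027199596 0.249078712484206 301 12.5
l both [ 5.09137341e-01 -3.16562787e-01 -4.31283143e-04 -5.29016065e-01
  0.00000000e+00  0.00000000e+00] 0.44492084088513334 0.26836701174343036 579
```

View pics/w1.png

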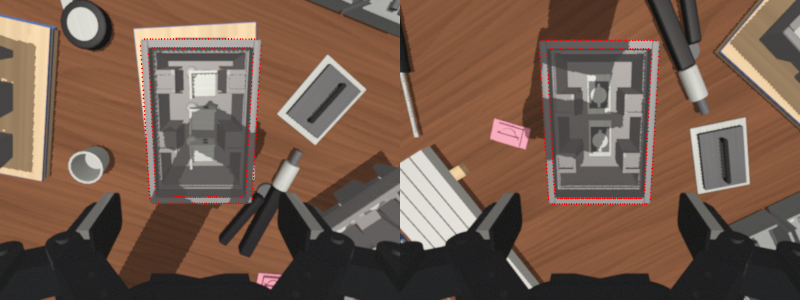

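Both wrist views agree to under 0.3 mm, and the overlay sits on the rims (left corner_tote, right latch_tote). Now I grasp and lift a little.

```bash
python3 - <<'E'
from wv import *
l=np.load("l2.npy");l[2]=0
p,R=tcp(l,1,1,.06); arm.goto(p,R)
p,R=tcp(l,1,1); arm.servo_line(p,R,v=.06)
print("touch",np.round(current_wrist_force(),2),current_time_s())
eoat.gripper_to(0,30); eoat.gripper_to(0,90); arm.hold(.3)
print("grip",current_grip_width(),current_grip_force(),np.round(current_wrist_force(),2))
f0=current_wrist_force()
arm.servo_line(p+[0,0,.04],R,v=.04); arm.hold(.4)
print("lift",current_grip_width(),np.round(current_wrist_force()-f0,2),np.round(current_ft_torque(),3),current_time_s())
V=[viewer.snapshot(n) for n in("top","scene")]
q=l.copy();q[2]+=.04
print(*fit(V,q,[0,1,2,3,4,5])); print(*fit(V,q,[0,1,2,3]))
E
```

```text
touch [ 0.02 -0.1  -0.79] 14.3583
grip 0.08826139876367899 88.47313642501831 [0.   0.11 3.  ]
lift 0.08419377733601667 [-0.44 -0.31 -6.38] [ 0.151 -0.121 -0.004] 17.1083
[ 0.50898653 -0.31726032  0.03583929 -0.52596515 -0.00613943 -0.01210391] 0.4564886747583645 0.25384893732572217 318
[ 0.50827177 -0.31594898  0.03681669 -0.52818131  0.          0.        ] 0.45758135207969974 0.2519031366215467 315
```

```bash
python3 - <<'E'
from wv import *
l=np.load("l2.npy");l[2]=0;c=np.load("c2.npy");d=c.copy();d[2]+=.064;d[3]+=np.pi
p,R=tcp(l,1,1); p1,_=tcp(d,1,1,.06)
dy=(c[3]-np.pi)-l[3];print(np.degrees(dy))
a=np.array([*p[:2],p[2]+.17]);b=np.array([*p1[:2],a[2]])
arm.servo_line(a,R,v=.1)
for t in(.25,.5,.75,1): arm.servo_line(a+(b-a)*t,tool(l[3]+np.pi+dy*t),v=.08)
Rd=tool(d[3]+np.pi)
arm.servo_line(p1,Rd,v=.08);arm.hold(.4)
print(current_time_s(),current_tcp_pos()-p1,np.round(current_wrist_force(),2),np.round(current_ft_torque(),3),current_joints())
V=[viewer.snapshot(n) for n in("top","scene","wrist")];pickle.dump(V,open("V.pkl","wb"))
q=d.copy();q[2]+=.06
print("pred",q)
for W in(V,V[:2],V[2:]): print(*fit(W,q,[0,1,2,3,4,5]))
r=fit(V,q,[0,1,2,3,4,5])[0]
D=[]
for s in(V[1],V[2]):
    im=np.ascontiguousarray(s["color"])
    for x in proj(s,place(r,PTS)): cv2.circle(im,(int(x[0]+.5),int(x[1]+.5)),1,(255,0,0),-1)
    D.append(im)
x0=D[0][90:360,230:510]
cv2.imwrite("pics/h1.png",np.hstack([cv2.resize(x0,(400,386)),cv2.resize(D[1],(400,386))])[:,:,::-1])
E
```

```text
-130.4633337696926
22.8083 [4.57429822e-05 5.66148398e-06 3.39016840e-04] [ 0.09  0.44 -3.56] [-0.231 -0.124 -0.053] [-1.56691491e+01  9.46476846e+00  9.60260229e+01  1.81356067e-03
  7.44756914e+01  5.51021141e+01]
pred [0.58794124 0.00899361 0.14573395 3.47715451 0.         0.        ]
[ 5.86265597e-01  9.47683271e-03  1.45803149e-01  3.47971851e+00
 -1.82214916e-03 -1.66872608e-02] 0.4648811861547823 0.27003350079050764 381
[ 5.86121221e-01  9.36774247e-03  1.45943802e-01  3.48376175e+00
  1.66164683e-04 -1.87810401e-02] 0.48851070026578436 0.2701684098899725 353
[ 0.19317179 -0.25597615  0.2060928   2.90963427  0.96958345  0.64927489] nan nan 0
  return _methods._mean(a, axis=axis, dtype=dtype,
  ret = ret.dtype.type(ret / rcount)
```

View pics/h1.png

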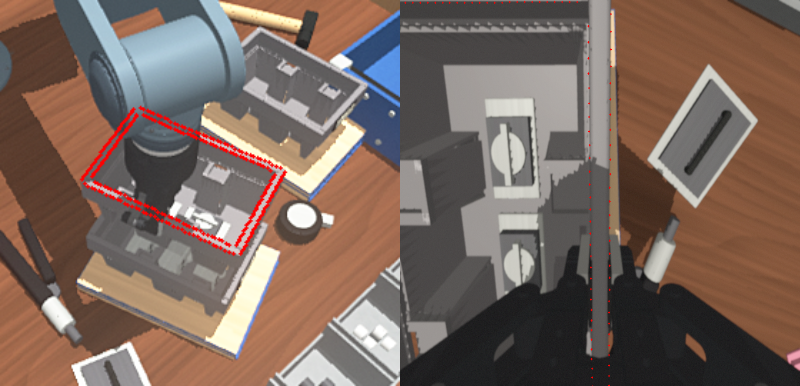

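The tote is held with the latches lying flat. Both fits (0.7°, then 1.0°) show a pitch of about −1°, with the −x end sagging, which matches the moment reading. I'll level it, lower it part way and check it against the same camera biases.

```bash
cat > desc.py <<'E'
from wv import *
c=np.load("c2.npy");d=c.copy();d[2]+=.064;d[3]+=np.pi
def pose(dz,off=(0,0),pitch=.017,roll=0.,yaw=0.):
    """held-tote TCP pose, dz above home, world xy offset, tilt corrections about tote axes through the grip point"""
    q=d.copy();q[3]+=yaw;q[0]+=off[0];q[1]+=off[1]
    g=place(q,np.array([[GX,.0655,GZ]]))[0]+[0,0,dz]
    Q=Rz(q[3])@cv2.Rodrigues(np.array([roll,pitch,0.]))[0]@Rz(q[3]).T
    return g+Q@[0,0,.155],Q@tool(q[3]+np.pi)
E
python3 - <<'E'
from desc import *
arm.servo_line(*pose(.06),v=.02); arm.servo_line(*pose(.03),v=.06); arm.hold(.4)
V=[viewer.snapshot(n) for n in("top","scene")]
q=d.copy();q[2]+=.03
for W in(V,V[:1],V[1:]): print((fit(W,q,[0,1,2,3,4,5])[0]-q).round(4), (fit(W,q,[0,1,3])[0]-q).round(4),fit(W,q,[0,1,3])[3])
S=pickle.load(open("S.pkl","rb"))
print("c bias top+scene", np.load("c1.npy")-c)
print(current_wrist_force(),current_ft_torque(),current_time_s())
E
```

```text
[-0.0031 -0.0011  0.0021  0.0382 -0.0016 -0.048 ] [-0.0003  0.0008  0.      0.0072  0.      0.    ] 326
[-0.0512 -0.0478  0.1422  0.0103  0.4111 -0.2347] [-0.001   0.0003  0.      0.0015  0.      0.    ] 127
[-0.0065 -0.0104  0.0121  0.1143  0.0028 -0.1642] [-0.0001  0.0012  0.      0.0081  0.      0.    ] 196
c bias top+scene [-8.01806187e-04 -7.83964003e-05  3.22962416e-04  9.73658723e-05
  0.00000000e+00  0.00000000e+00]
[ 0.48316745 -0.18121757 -3.42405104] [-0.16172179 -0.03896709 -0.0095595 ] 24.3917
```

The tote is offset about (+0.5, +0.7) mm after removing the camera biases, and the two checks agree. I'll apply a small correction and descend guarded.

```bash
cat >> desc.py <<'E'
def fm(n=4):
    F=[];T=[]
    for _ in range(n): F.append(current_wrist_force());T.append(current_ft_torque());arm.hold(.02)
    return np.mean(F,0),np.mean(T,0)
def tf(v): return Rz(d[3]).T@v   # into tote axes
def down(z0,z1,step,lim,f0,t0,**k):
    z=z0
    while z>z1+1e-9:
        z=max(z-step,z1);arm.servo_line(*pose(z,**k),v=.012)
        f,t=fm();df=tf(f-f0);dt=tf(t-t0)
        print("%.1f"%(z*1e3),"F",df.round(2),"T",dt.round(3))
        if df[2]>lim: break
    return z
E
python3 - <<'E'
from desc import *
k=dict(off=(-.0004,-.0006))
arm.servo_line(*pose(.03,**k),v=.02);arm.servo_line(*pose(.012,**k),v=.03);arm.hold(.3)
f0,t0=fm(10);np.save("b.npy",[f0,t0]);print(f0,t0)
z=down(.012,-.002,.001,3.5,f0,t0,**k);print(z,current_time_s(),current_tcp_pos()-pose(z,**k)[0])
E
```

```text
[-0.30729204  0.10285252 -3.80576132] [-0.2467668  -0.06843971 -0.00077081]
11.0 F [-0.22  0.32 -0.05] T [ 0.015 -0.006  0.01 ]
10.0 F [0.4  0.61 0.01] T [-0.007 -0.024 -0.045]
9.0 F [ 0.04  0.03 -0.19] T [ 0.003 -0.012  0.003]
8.0 F [-0.47 -0.01  0.33] T [-0.033 -0.004  0.016]
7.0 F [0.11 0.37 0.16] T [ 0.008  0.007 -0.008]
6.0 F [-0.13  0.23 -0.08] T [-0.024 -0.025 -0.006]
5.0 F [-0.06 -0.12  0.28] T [ 0.003 -0.027  0.002]
4.0 F [-0.53  0.18  0.06] T [-0.017 -0.013  0.033]
3.0 F [-0.35 -0.08  0.39] T [-0.013 -0.012 -0.007]
2.0 F [-0.01  0.32  0.58] T [-0.008 -0.064  0.01 ]
1.0 F [0.7  1.11 3.36] T [-0.076 -0.206  0.013]
-0.0 F [1.05 0.79 9.38] T [-0.26  -0.554  0.067]
-3.469446951953614e-18 29.6583 [ 0.0003573  -0.00012612  0.00130333]
```

The feet entered the pockets with no contact until about 1.5 mm above home, then the +x feet touched first, so the pitch is over-corrected. I'll ease it while keeping the force small and watch the contact centroid.

```bash
cat >> desc.py <<'E'
def cen(df,dt):
    return np.array([.002-(dt[1]+.245*df[0])/df[2], .0655+(dt[0]-.245*df[1])/df[2]])
E
python3 - <<'E'
from desc import *
f0,t0=np.load("b.npy")
for z,pt in((.0008,.017),(.0008,.012),(.0008,.007),(.0004,.007),(.0,.007),(.0,.003),(-.0004,.003)):
    k=dict(off=(-.0004,-.0006),pitch=pt)
    arm.servo_line(*pose(z,**k),v=.01);arm.hold(.1);f,t=fm(6);df,dt=tf(f-f0),tf(t-t0)
    print(z,pt,df.round(2),dt.round(3),"cen mm",(cen(df,dt)*1e3).round(0),"tcp err",((current_tcp_pos()-pose(z,**k)[0])*1e3).round(2))
    if df[2]>11: break
print(current_time_s())
E
```

```text
0.0008 0.017 [0.11 1.77 8.46] [-0.049 -0.312  0.032] cen mm [36.  9.] tcp err [ 0.25 -0.13  0.54]
0.0008 0.012 [-1.48  2.59  8.9 ] [0.084 0.067 0.016] cen mm [35.  4.] tcp err [ 0.31 -0.08  0.53]
0.0008 0.007 [-3.79  3.1   8.7 ] [ 0.209  0.616 -0.018] cen mm [38.  2.] tcp err [ 0.32 -0.07  0.49]
0.0004 0.007 [-3.63  2.83 10.12] [ 0.155  0.543 -0.011] cen mm [36. 12.] tcp err [ 0.39 -0.05  0.84]
0.0 0.007 [-3.44  2.36 11.43] [ 0.073  0.415 -0.009] cen mm [39. 21.] tcp err [ 0.43 -0.05  1.17]
31.9083
```

```bash
cat >> desc.py <<'E'
W0=tf(np.array([-.0004,-.0006,0]))
def k_(pt,x=0,y=0,roll=0.,yaw=0.):
    "pitch about foot level, tote-frame shift x,y (m)"
    o=Rz(d[3])@(W0+[x-(.017-pt)*.09,y+roll*.09*0,0]);return dict(off=o[:2],pitch=pt,roll=roll,yaw=yaw)
def probe(z,k,n=6,v=.01):
    arm.servo_line(*pose(z,**k),v=v);arm.hold(.08);f,t=fm(n);df,dt=tf(f-f0),tf(t-t0)
    e=tf(current_tcp_pos()-pose(z,**k)[0])*1e3
    print("%.1f"%(z*1e3),k["pitch"],"F",df.round(2),"T",dt.round(2),"cen",(cen(df,dt)*1e3).round(0),"err",e.round(2));return df
f0,t0=np.load("b.npy") if __import__("os").path.exists("b.npy") else (0,0)
E
python3 - <<'E'
from desc import *
for z,pt in((.0015,.007),(.0012,.002),(.0012,-.003),(.0012,-.008)):
    df=probe(z,k_(pt,0,.0004))
    if df[2]>12: break
print(current_time_s())
E
```

```text
1.5 0.007 F [-2.43  2.38  7.03] T [ 0.12  0.38 -0.03] cen [33. -1.] err [ 0.09 -0.09 -0.27]
1.2 0.002 F [-1.47  2.22  7.15] T [ 0.03  0.26 -0.03] cen [17. -7.] err [ 0.06 -0.07 -0.14]
1.2 -0.003 F [0.88 1.4  7.79] T [-0.05  0.02 -0.01] cen [-28.  15.] err [ 0.15 -0.05 -0.17]
1.2 -0.008 F [1.08 1.04 7.83] T [-0.15  0.   -0.01] cen [-32.  14.] err [ 0.03 -0.05 -0.05]
33.8
```

The contact centroid is now between all four feet at a pitch of about 0, so they are all loaded. I'll relax the load to about the tote's weight, check, and release.

```bash
python3 - <<'E'
from desc import *
for z,pt,x,y in((.0012,-.0015,0,.0004),(.0012,-.0015,0,.0009),(.0016,-.0015,0,.0009)):
    df=probe(z,k_(pt,x,y))
p,R=pose(.0016,**k_(-.0015,0,.0009))
V=[viewer.snapshot(n) for n in("top","scene","wrist")]
q=d.copy();q[2]+=.001
print((fit(V[:2],q,[0,1,3])[0]-q).round(4))
eoat.gripper_to(.2,20);arm.hold(.2);print("open",current_wrist_force(),current_grip_width())
eoat.gripper_to(.45);arm.hold(.2);print(current_wrist_force(),current_time_s())
V.append(viewer.snapshot("wrist"))
arm.servo_line(current_tcp_pos()+[0,0,.12],R,v=.08)
pickle.dump(V,open("V2.pkl","wb"));print(current_wrist_force())
W=[look(d,1,0,h=.34)]
arm.hold(.2)
r=fit(W,d,[0,1,2,3,4,5]);print((r[0]-d).round(4),r[1:]);r=fit(W,d,[0,1,2,3]);print((r[0]-d).round(4),r[1:])
pickle.dump(W,open("W.pkl","wb"));print(current_time_s())
S=viewer.snapshot("scene")["color"][90:360,230:510]
cv2.imwrite("pics/f1.png",np.hstack([cv2.resize(S,(400,386)),cv2.resize(W[0]["color"],(400,386))])[:,:,::-1])
E
```

```text
1.2 -0.0015 F [1.16 0.76 6.89] T [-0.13 -0.16  0.03] cen [-16.  20.] err [ 0.09 -0.02 -0.17]
1.2 -0.0015 F [ 1.39 -1.51  6.89] T [-0.55 -0.16 -0.02] cen [-24.  40.] err [ 0.03 -0.26 -0.21]
1.6 -0.0015 F [-0.18 -1.33  2.57] T [-0.48  0.13  0.05] cen [-32.   6.] err [ 0.07 -0.14 -0.52]
[0.0008 0.     0.     0.0033 0.     0.    ]
open [-0.71649421  1.26551599 -0.5613337 ] 0.19707496652816825
[ 0.60432127 -0.18492045  0.11636723] 36.3083
[0.08993532 0.18279883 0.50234966]
[ 0.0006 -0.0011 -0.0006 -0.0009  0.0064 -0.0091] (np.float64(0.40551107118598745), np.float64(0.2264189820622025), 267)
[ 0.0012 -0.0004 -0.0001 -0.0006  0.      0.    ] (np.float64(0.42517357275709095), np.float64(0.23659004153956756), 267)
39.0417
```

View pics/f1.png

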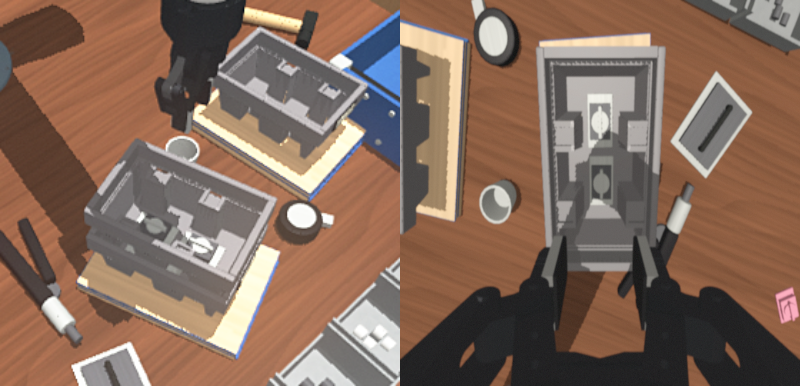

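The upper tote sits half-turned on the lower one, with both latches inside, and its rim height fits home to 0.1 mm. One view from the opposite side will cancel camera bias in the tilt.

```bash
python3 - <<'E'
from desc import *
W=pickle.load(open("W.pkl","rb"))
arm.servo_line(current_tcp_pos()+[0,0,.05],v=.1)
W.append(look(d,0,0,h=.38))
W.append(viewer.snapshot("top"))
for U in(W[1:2],W[:2],W):
  r=fit(U,d,[0,1,2,3,4,5]);print((r[0]-d).round(4),r[1:])
r=fit(W[:2],d,[0,1,2,3]);print((r[0]-d).round(4),r[1:])
# same 6-dof check on lower tote as seen before, to gauge bias
S=pickle.load(open("S.pkl","rb"));print("ref",(fit(S[0],c,[0,1,2,3,4,5])[0]-c).round(4))
print(current_time_s(),current_wrist_force())
E
```

```text
[ 0.0022 -0.0007 -0.0008 -0.0011  0.0074  0.0086] (np.float64(0.4514379114349762), np.float64(0.304024171367645), 277)
[ 0.0013 -0.001  -0.0002 -0.0008  0.0071 -0.0019] (np.float64(0.44732835305355256), np.float64(0.24990089503288584), 543)
[ 0.0012 -0.0006 -0.0002 -0.0008  0.0031 -0.0008] (np.float64(0.5037071496609735), np.float64(0.25838985009326776), 650)
[ 0.0012 -0.0004 -0.0003 -0.0005  0.      0.    ] (np.float64(0.4514369932907514), np.float64(0.28489621302276513), 545)
ref [-0.0005 -0.      0.0001  0.      0.0016  0.007 ]
42.7917 [ 0.5023723  -0.21480313 -0.3219791 ]
```

Height is home to within 0.3 mm and tilt is within about 0.4°, close to the measuring noise. A caught foot would show about 4°. The gripper is clear, so I hand in.

```bash
python3 -c "
from station import *
print(arm.close_job(),current_time_s())"
```

```text
the job is handed in; nothing more can be done
the job is handed in; nothing more can be done
```

The latch tote is stacked half-turned on the corner tote, with its feet in the saddles at home height to about 0.3 mm and level to about 0.4°. Both latches are inside, contact force stayed around 11 N, and I handed the job in at about 43 s.

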